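# Lock a tag plate under the packing station's spring clip

## Task

Lock the metal tag plate into its holder on the counter: with one fingertip press the spring clip's long paddle down and hold it, and meanwhile with the other fingertip push the plate by its turned-up end along the bed, under the raised jaw, fully home against the stop. Then let the clip go, so that its jaw springs down on the plate, and draw clear. Do not lift or pick up the plate, and leave the other things on the counter where they are.

Things in the scene. Friction and masses are not known exactly. Their poses are not given: they have to be found in the camera images.
- holder: Dark steel holder fixed to the counter, foot x -115 to 100, y -60 to 60 mm. Origin at counter level. Axes: x along the bed towards the stop (push direction), y from the clip's paddle (-y side) to the bed (+y side), z up. Bed top at z = 20 mm; the plate's lane on it is 60 mm wide, y -7 to 53 mm, between rails 5 mm high. On the paddle side the foot is only 8 mm high.
- stop (a point): Middle of the stop's face at bed level, at holder x = 85, y = 23, z = 20 mm: a bar 8 mm high across the far (+x) end of the lane, which the plate's front edge meets when home. Fixed to the holder, same axes.
- clip (a joint): Hinge angle of the sprung aluminium clip, rad: 0 at rest (jaw down), 0.28 pressed fully (hard end stop); about 0.1 once released on the plate. Hinge axis along holder x at y = -14, z = 24 mm; paddle on its -y side, jaw on its +y side over the lane. Pressing 24 mm from the hinge takes about 3.5 N at first, 6.5 N fully down.
- paddle (a point): Point on top of the clip's paddle, mid-length, 24 mm out from the hinge; moves with it. The paddle is a sheet 150 mm long (holder x -125 to 25 mm), reaching 2 to 42 mm out from the hinge. Fully pressed it is level, top at holder z = 26 mm; at rest it slants up outwards by 0.28 rad, outer edge about 12 mm higher. Press it anywhere along its length; a fingertip may slide along it.
- jaw (a point): Middle of the underside of the clip's jaw, a bar over the lane at holder x 45 to 70, y 24 to 34 mm; moves with the clip. At rest it stands 2 mm above the bed and blocks the 5 mm plate; with the paddle fully pressed it stands about 12 mm above the bed.
- tag_plate: Loose aluminium plate, 80 (x) x 56 (y) x 5 mm, 90 g; its rear (-x) end is turned up into a lip 56 mm wide, 4 mm thick, 20 mm high from the underside. Origin: centre of the underside; front edge 40 mm ahead (+x), outer face of the lip 40 mm behind. Starts flat in the lane, x along the holder's x, short of the jaw. Home: origin at holder x = 45, y = 23, z = 20 mm.
- weight: Bystander: chrome calibration weight with a knob, 32 mm across, 48 mm high, standing beside the holder. Origin: centre of underside.
- cap: Bystander: teal silicone bottle cap, 38 mm across, 16 mm high, beside the holder. Origin: centre of underside.
- marker: Bystander: marker pen lying beyond the holder, 126 mm long, 12 mm high. Origin: underside, near its middle.
- candle_holder: Bystander: small pewter candle holder, 72 mm across, 52 mm high. Origin: centre of underside.
- phone_stand: Bystander: clear acrylic phone stand, 75 x 70 mm, 92 mm high. Origin: centre of underside.
- carton: Bystander: small cardboard carton, 90 x 65 x 55 mm. Origin: centre of underside.
- tape_roll: Bystander: roll of clear packing tape lying flat, 90 mm across, 40 mm high. Origin: centre of underside.
There are look-alikes about, which are no part of the job. Several things have the shape of the tag_plate; the one meant has the colours described above.

How it is judged:
By the outcome, as a careful person would: the job done as asked, in the order asked, and still so for the second after the job is handed in, with the robot touching nothing.
It also fails if it takes over 38 s, if anything falls off the work surface, if the arm or the gripper's body presses on something with over 40 N, if the wrist force passes 120 N, or if a joint passes its speed limit or range.

## Robot

A 6-joint arm with a two-finger parallel gripper is mounted at the origin on the work surface. World frame = base frame: x ahead of the robot, y to its left, z up, the work surface at z = 0. Lengths are in m, angles in rad, forces in N, time in s.
With the tool pointing down it reaches from about 0.3 to 0.775 m from the base axis. Payload 14.6 kg.
Tool frame: the origin (TCP) lies at the very end of the fingers, on their centre line; the grasp point (between the pads) lies 19 mm behind it; x points along the fingers, z is the direction in which the jaws open and shut, and the axes are right-handed (so a half turn about x gives the same grasp; the last joint's range is limited). The gripper opens to 94 mm and grips with 3 to 60 N. Pads are 16 mm wide; open, the fingers measure 119 mm over their backs; the gripper's body (75 mm by 177 mm) begins 78 mm behind the grasp point.
Start: joints at [1.186, 0.3, 1.521, -0, 1.321, -0.067], TCP at [0.172, 0.522, 0.205] pointing down, gripper open.
Joint ranges: [-3.03, 3.03], [-0.79, 2.21], [0.23, 2.52], [-1.04, 4.18], [0, 3.07], [-2.55, 2.55]. Speed limits (rad/s): [2.22, 2.22, 2.57, 3.14, 3.14, 3.14].

## Interface

Orientations are given as [roll, pitch, yaw] about the fixed x, y, z axes, in that order (R = Rz(yaw) Ry(pitch) Rx(roll)).
In Python, from station import ctrl gives the robot as it stands. The module is installed in compiled form; this text tells all that it offers.
- The arm moves only by the tool servo_tool, never from a script. Its argument "motion" is one flat list of numbers, 4 for each row, row after row: the shift along the tool's x, y, z in mm, then the turn about the tool's x in degrees. In form: [dx, dy, dz, roll, dx, dy, dz, roll, ...]. A call has 1 to 20 rows; each row is the pose to reach, as a shift and turn from the pose commanded when the call began, along the tool's axes at that moment; what a row does not reach only later rows make up. A row lasts 1/8 s, in which the tool goes at most 62.5 mm and 10.7 degrees, less where a joint would pass 70% of its speed; a pose out of reach is approached as far as the arm can. A call with a gripper value outside its range is refused whole. "gripper" is the opening, from 0 (shut) to 1 (fully open), set as the call begins (left out, the last holds). The fingers move at their own pace and stop on an object; "force" is the grip in N (left out, the last holds). Time passes only in rows, so rows that repeat a pose let the fingers close. It gives the time, the measured TCP pose, the force and the opening at its end, in the units of the state.
- ctrl.get_obs(): the state, without advancing time (a new reading comes with each control period).
- ctrl.camera(name): name is "side" or "top"; returns a dict with "color" (420x560x3 uint8, red, green, blue), "z_map" (420x560 float32, m along the optical axis (not along the pixel's ray), 0 where there is no reading), "fx", "fy", "cx", "cy" (pixels), "dist_coeffs" ([k1, k2, p1, p2, k3] as OpenCV has them; the pictures are not rectified), "rvec" (rotation vector, rad) and "tvec" (3), from world to camera coordinates, as OpenCV has them. Camera axes: x right, y down, z forward; pixel columns grow to the right and rows downward; lengths in m; the calibration is good to about 2 mm. A picture is of the moment at which its call begins.
- ctrl.hand_in(): hands the job in, once; it reports no verdict.
The state is a dict: "time_s": time; "qpos": joint angles; "joint_vel": joint speeds; "tau": joint torques, N m; "ee_pos": TCP position; "eef_rot": TCP orientation; "force": force on the tool from outside, world axes, zero at the start; "moment": the same for the moment, N m; "grip_width": finger opening in m.
Only numpy, scipy, OpenCV 4.12 (cv2) and the standard library are available. Lean on these libraries where they do the work, as an engineer would, in place of code of your own. Each camera call takes 0.05 s, during which the arm holds its last target.

## Working session

There is one attempt and no reset: what is moved stays moved. The work goes in short steps, Python scripts to look and compute and a tool call to move; the robot and the scene stay as the last step left them, time stands still between calls to the robot, and variables do not carry over. Pictures are saved under pics/ and viewed, and the job is handed in when it is done.

Besides the shell and the picture viewer there is one more tool, called after "Emit:" in YAML: its name, and indented under it one key for each argument. servo_tool: Moves the arm, as the interface text tells. Its arguments: {"type":"object","properties":{"motion":{"type":"array","items":{"type":"number"}},"gripper":{"type":"number"},"force":{"type":"number"}},"required":["motion"]}

```bash
mkdir -p pics; ls; python3 - <<'E'
from station import ctrl
import cv2,pickle
print(ctrl.get_obs())
for n in("top","side"):
    c=ctrl.camera(n); pickle.dump(c,open(n+".pkl","wb"))
    cv2.imwrite(f"pics/{n}0.png",cv2.cvtColor(c["color"],cv2.COLOR_RGB2BGR))
    print(n,{k:v for k,v in c.items() if k not in("color","z_map")})
E
```

```text
pics
{'time_s': 0.0, 'qpos': array([ 1.18642333e+00,  3.00474173e-01,  1.52157009e+00,  2.28728401e-05,
        1.32067993e+00, -6.66057281e-02]), 'joint_vel': array([ 0.00034427,  0.00089035, -0.00037118, -0.0017338 , -0.00171682,
       -0.00080691]), 'tau': array([ 1.86641641e-04, -5.31804943e+01, -3.52735984e+01,  7.08134053e-02,
        2.44095846e-02, -1.30118678e-04]), 'ee_pos': array([0.17175059, 0.52222959, 0.20488929]), 'eef_rot': array([ 3.05541022,  1.56966457, -1.9747517 ]), 'force': array([-0.44531492,  0.09757849,  1.36630222]), 'moment': array([-0.03930255,  0.03354395,  0.01833775]), 'grip_width': 0.09402528472797007}
top {'fx': 444.3482547887984, 'fy': 444.3482547887984, 'cx': 278.40605773414796, 'cy': 209.8034427526129, 'dist_coeffs': array([0.01277917, 0.        , 0.        , 0.        , 0.        ]), 'rvec': array([ 2.15625472, -2.12258277,  0.15098715]), 'tvec': array([0.00330184, 0.56063328, 1.15154777])}
side {'fx': 396.8988427325731, 'fy': 396.8988427325731, 'cx': 281.886240691434, 'cy': 204.95462592098556, 'dist_coeffs': array([0.01503507, 0.        , 0.        , 0.        , 0.        ]), 'rvec': array([ 2.23791122, -0.81039871,  0.35655482]), 'tvec': array([-0.44412481,  0.30551806,  0.68027382])}
```

View pics/top0.png

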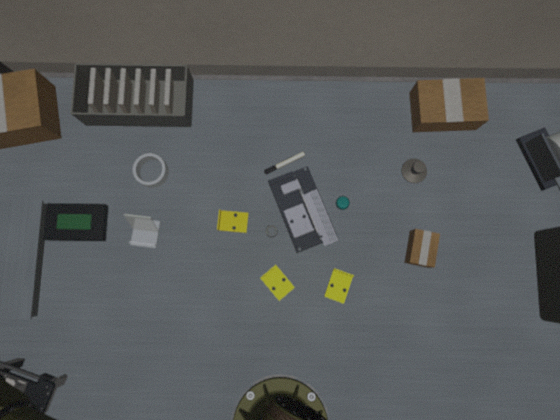

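View pics/side0.png

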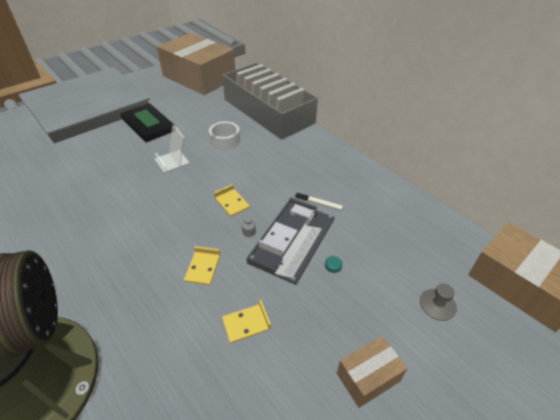

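```bash
cat > h.py <<'E'
import numpy as np,cv2,pickle
def load(n): return pickle.load(open(n+".pkl","rb"))
def KD(c): return np.array([[c["fx"],0,c["cx"]],[0,c["fy"],c["cy"]],[0,0,1.]]),np.array(c["dist_coeffs"])
def ray(c,uv,z):
    K,D=KD(c);R,_=cv2.Rodrigues(np.array(c["rvec"]));t=np.array(c["tvec"])
    p=cv2.undistortPoints(np.array(uv,float).reshape(-1,1,2),K,D).reshape(-1,2)
    d=np.c_[p,np.ones(len(p))]@R; o=-R.T@t
    s=(z-o[2])/d[:,2]; return o+d*s[:,None]
def proj(c,P):
    K,D=KD(c);return cv2.projectPoints(np.array(P,float).reshape(-1,1,3),np.array(c["rvec"]),np.array(c["tvec"]),K,D)[0].reshape(-1,2)
def crop(c,x0,y0,x1,y1,s,f):
    im=cv2.cvtColor(c["color"],cv2.COLOR_RGB2BGR)[y0:y1,x0:x1]
    im=cv2.resize(im,None,fx=s,fy=s,interpolation=cv2.INTER_CUBIC)
    im=cv2.convertScaleAbs(im,alpha=1.5)
    for x in range(-(-x0//10)*10,x1,10):
        cv2.putText(im,str(x),((x-x0)*s,9),0,.33,(0,255,255),1);cv2.line(im,((x-x0)*s,10),((x-x0)*s,16),(0,255,255),1)
    for y in range(-(-y0//10)*10,y1,10):
        cv2.putText(im,str(y),(0,(y-y0)*s+4),0,.33,(0,255,255),1)
    cv2.imwrite(f,im)
E
python3 - <<'E'
from h import *
crop(load("top"),255,140,365,265,5,"pics/tz.png") if 0 else crop(load("top"),255,145,365,261,5,"pics/tz.png")
crop(load("side"),235,185,355,290,5,"pics/sz.png")
E
```

```text
(no output)
```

View pics/tz.png

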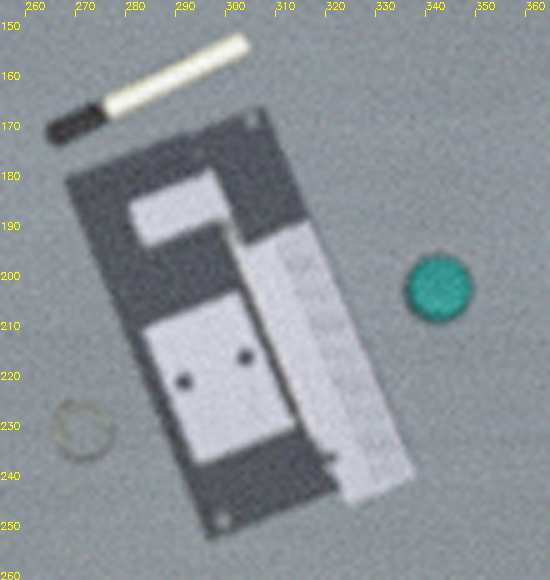

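View pics/sz.png

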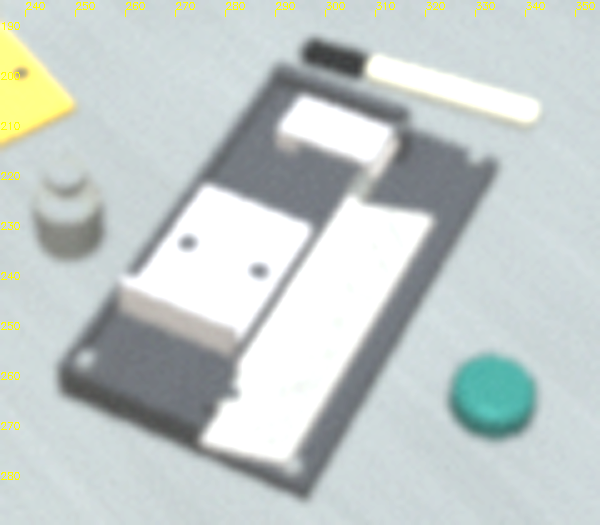

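```bash
cat > fit.py <<'E'
from h import *
from scipy.optimize import least_squares
ct,cs=load("top"),load("side")
o=lambda d,x:[x,-14-d*np.cos(.28)+2*np.sin(.28)*0,24+2*np.cos(.28)+d*np.sin(.28)]
T=[([100,60,22],(268.4,180.6)),([100,-60,8],(308,166.6)),([-115,60,22],(296.6,253)),(o(42,25),(316.6,189.4)),(o(42,-125),(337.6,239.8)),(o(2,-125),(325,246))]
S=[(o(42,25),(321.6,228)),(o(42,-125),(293.,278)),(o(2,-125),(275,273.6)),([-115,-60,8],(297,283.4)),([100,-60,8],(334.4,218)),([-115,60,22],(247.4,259)),([100,60,22],(292,198))]
def W(p,P):
    c,s=np.cos(p[2]),np.sin(p[2]);P=np.array(P)/1000.
    return np.c_[p[0]+c*P[:,0]-s*P[:,1],p[1]+s*P[:,0]+c*P[:,1],P[:,2]]
def res(p,sep=False,use=(1,1)):
    a=proj(ct,W(p,[q[0] for q in T]))-[q[1] for q in T]
    b=proj(cs,W(p,[q[0] for q in S]))-[q[1] for q in S]
    if sep:return a,b
    return np.r_[a.ravel()*use[0],b.ravel()*use[1]]
if __name__=="__main__":
  for u in((1,1),(1,0),(0,1)):
    r=least_squares(lambda p:res(p,use=u),[.55,-.03,.3],loss="soft_l1");print(u,r.x.round(4))
    if u==(1,1):
        p=r.x;a,b=res(p,True);print(a.round(1),b.round(1));np.save("hold.npy",p)
  inv=lambda X:(lambda d:np.c_[np.cos(p[2])*d[:,0]+np.sin(p[2])*d[:,1],-np.sin(p[2])*d[:,0]+np.cos(p[2])*d[:,1]]*1000)(X[:,:2]-p[:2])
  # plate corners top view (255+px/5,145+py/5): front-left, front-right, rear-right(lip top), rear-left
  g=lambda L:[(255+x/5,145+y/5) for x,y in L]
  print("plate front (z25)",inv(ray(ct,g([(143,329),(239,293)]),.025)).round(1))
  print("lip top (z40)",inv(ray(ct,g([(294,425),(197,465)]),.040)).round(1))
  k=lambda L:[(235+x/5,185+y/5) for x,y in L]
  print("side front",inv(ray(cs,k([(205,183),(312,228)]),.025)).round(1))
  print("side lip top",inv(ray(cs,k([(120,280),(235,335)]),.040)).round(1))
  print("side lip bottom",inv(ray(cs,k([(125,298),(235,353)]),.020)).round(1))
  print("jaw top view z~30",inv(ray(ct,g([(130,205),(212,168),(148,247),(228,215)]),.030)).round(1))
  for nm,c,q in(("top",ct,[(342.6,202.6)]),("side",cs,[(333,263)])): print("cap",ray(c,q,.012))
  print("weight",ray(ct,[(271.5,231)],.03), ray(cs,[(248.5,228)],.03),inv(ray(ct,[(271.5,231)],.03)))
  print("marker",inv(ray(ct,[(266,172),(303,153.5)],.006)))
  print("z at", [ct["z_map"][int(v),int(u)] for u,v in [(298,215),(320,210),(290,190)]])
E
python3 fit.py
```

```text
(1, 1) [ 0.5756 -0.0521  0.3965]
[[-0.2 -0. ]
 [ 0.1 -0.6]
 [ 1.   0.2]
 [ 0.8 -0.3]
 [ 1.3  0.6]
 [ 0.2  0. ]] [[ 0.2  0.5]
 [-0.5 -0.3]
 [ 0.5  0. ]
 [-0.4  0.1]
 [ 0.6 -1. ]
 [-1.1 -1.2]
 [-1.3 -1.3]]
(1, 0) [ 0.5756 -0.0507  0.3911]
(0, 1) [ 0.5754 -0.0531  0.3975]
plate front (z25) [[ 5.5 52.1]
 [ 4.5 -3.9]]
lip top (z40) [[-74.6  -2.5]
 [-75.2  53.6]]
side front [[ 5.8 51.7]
 [ 3.8 -4.3]]
side lip top [[-74.6  51.2]
 [-78.3  -6.7]]
side lip bottom [[-68.2  52.9]
 [-72.7  -4.2]]
jaw top view z~30 [[ 71.1  33.4]
 [ 73.6 -16. ]
 [ 45.8  33. ]
 [ 46.  -14.2]]
cap [[ 0.58782057 -0.16425331  0.012     ]]
cap [[ 0.58617477 -0.16471183  0.012     ]]
weight [[0.50429732 0.02991253 0.03      ]] [[0.4971608  0.01863627 0.03      ]] [[-34.09390654 103.17683011]]
marker [[128.57868205  55.80425356]
 [139.37448638 -60.68371847]]
z at [np.float32(1.207609), np.float32(1.2021728), np.float32(1.2094839)]
```

```bash
cat > plan.py <<'E'
import sys
from h import *
from station import ctrl
from scipy.spatial.transform import Rotation as Ro
o=ctrl.get_obs();R=Ro.from_euler("xyz",o["eef_rot"]).as_matrix()
x0,y0,a=np.load("hold.npy")
hx=np.array([np.cos(a),np.sin(a),0]);hy=np.array([-np.sin(a),np.cos(a),0])
print("t",round(o["time_s"],3),"TCP",o["ee_pos"].round(4),"F",o["force"].round(1),"w",round(o["grip_width"],4))
d=o["ee_pos"]-[x0,y0,0]; print("TCP in holder mm",np.round([d@hx*1e3,d@hy*1e3,d[2]*1e3],1))
print("R cols",R.round(3).tolist())
for s in(1,-1):
    v=R.T@(s*hy); print("roll needed deg",round(float(np.degrees(np.arctan2(-v[1],v[2]))),2))
if len(sys.argv)>3:
    g=np.array([float(q) for q in sys.argv[1:4]]); w=np.array([x0,y0,0])+hx*g[0]/1e3+hy*g[1]/1e3; w[2]=g[2]/1e3
    print("shift tool mm",(R.T@(w-o["ee_pos"])*1e3).round(1),"world",w.round(3))
E
python3 plan.py -93 -9 90
```

```text
t 0.1 TCP [0.1718 0.5222 0.2049] F [ 0.5 -0.   0.3] w 0.0938
TCP in holder mm [-150.7  685.7  204.9]
R cols [[-0.0, -0.95, 0.313], [-0.001, 0.313, 0.95], [-1.0, 0.0, -0.001]]
roll needed deg -40.93
roll needed deg 139.07
shift tool mm [ 115.4 -498.7 -487. ] world [ 0.493 -0.096  0.09 ]
```

Emit:
servo_tool:
  motion: [0, -20, -20, -2, 0, -53, -52, -5, 0, -90, -88, -8, 0, -127, -124, -11, 0, -164, -160, -14, 0, -201, -196, -17, 0, -238, -232, -20, 0, -275, -268, -23, 0, -312, -304, -26, 0, -349, -340, -29, 0, -386, -376, -32, 0, -423, -412, -35, 0, -458, -447, -38, 0, -484, -472, -40, 20, -498, -487, -40.9, 50, -499, -487, -40.9, 80, -499, -487, -40.9, 100, -499, -487, -40.9, 100, -499, -487, -40.9, 100, -499, -487, -40.9]
  gripper: 0.57

```text
time_s: 2.6
ee_pos: [0.494, -0.0962, 0.1063]
eef_rot: [-2.237, 1.57, -0.27]
force: [0.9, -0.1, -0.4]
grip_width: 0.0538
```

```bash
python3 - <<'E'
from station import ctrl
import pickle
for n in("top","side"): pickle.dump(ctrl.camera(n),open(n+"1.pkl","wb"))
from h import *
crop(load("top1"),230,130,390,250,5,"pics/tz1.png")
crop(load("side1"),215,165,365,285,5,"pics/sz1.png")
E
python3 plan.py -93 -9 60
```

```text
t 2.7 TCP [ 0.4941 -0.0962  0.1064] F [-0.3 -0.9 -0. ] w 0.0535
TCP in holder mm [-92.2  -9.2 106.4]
R cols [[0.001, -0.923, -0.386], [-0.0, -0.386, 0.923], [-1.0, -0.001, -0.001]]
roll needed deg -0.02
roll needed deg 179.98
shift tool mm [46.4  0.9  0.3] world [ 0.493 -0.096  0.06 ]
```

View pics/sz1.png

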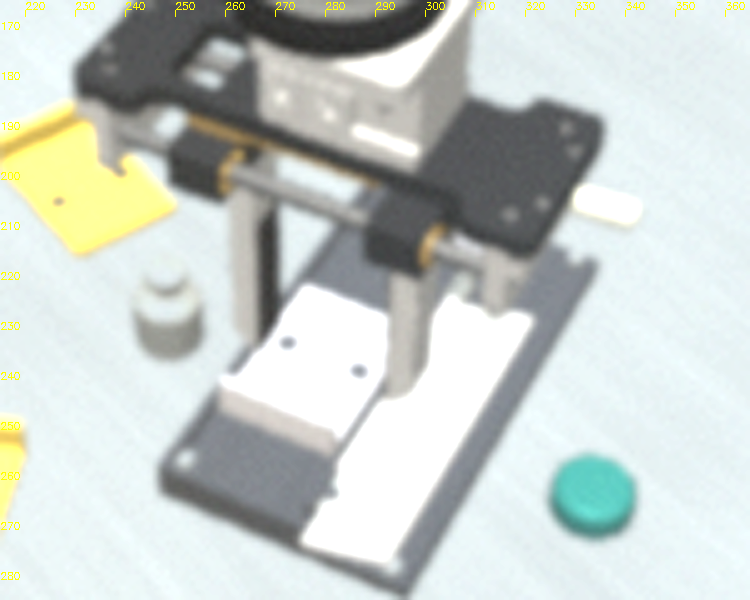

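Emit:
servo_tool:
  motion: [15, 1, 0, 0, 35, 1, 0, 0, 52, 1, 0, 0, 60, 1, 0, 0, 60, 1, 0, 0]

```text
time_s: 3.32
ee_pos: [0.4926, -0.0964, 0.045]
eef_rot: [0.899, 1.57, 2.866]
force: [0.6, 0.6, 1.0]
grip_width: 0.0536
```

```bash
python3 - <<'E'
from station import ctrl
import pickle
for n in("top","side"): pickle.dump(ctrl.camera(n),open(n+"1.pkl","wb"))
from h import *
crop(load("side1"),215,165,365,285,5,"pics/sz2.png")
c=load("side1");x0,y0,a=np.load("hold.npy")
W=lambda x,y,z:[x0+(np.cos(a)*x-np.sin(a)*y)/1e3,y0+(np.sin(a)*x+np.cos(a)*y)/1e3,z/1e3]
print(proj(c,[W(-93,-42,46),W(-93,24,46),W(-101,-42,46)]))
E
python3 plan.py -93 -9 30
```

```text
[[294.04842229 261.48138537]
 [265.86782502 249.7352971 ]
 [292.33813875 264.27470246]]
t 3.425 TCP [ 0.4931 -0.0966  0.0459] F [-0.  -0.5  0.5] w 0.0537
TCP in holder mm [-93.3  -9.2  45.9]
R cols [[0.001, -0.923, -0.386], [-0.0, -0.386, 0.923], [-1.0, -0.001, -0.0]]
roll needed deg -0.03
roll needed deg 179.97
shift tool mm [15.9 -0.3  0.2] world [ 0.493 -0.096  0.03 ]
```

View pics/sz2.png

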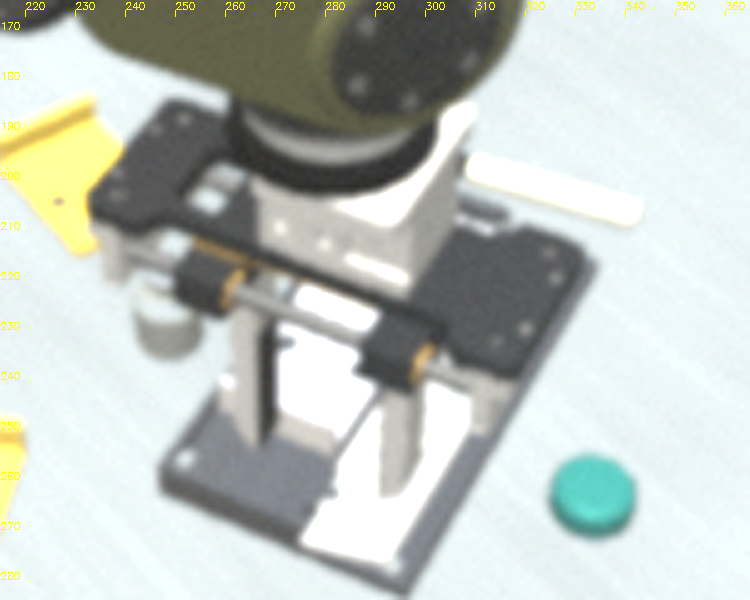

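Emit:
servo_tool:
  motion: [5, 0, 0, 0, 9, 0, 0, 0, 12, 0, 0, 0, 14, 0, 0, 0, 16, 0, 0, 0, 17, 0, 0, 0, 18, 0, 0, 0, 18, 0, 0, 0]

```text
time_s: 4.42
ee_pos: [0.4931, -0.0967, 0.0277]
eef_rot: [-2.439, 1.57, -0.472]
force: [0.3, -4.1, 4.9]
grip_width: 0.0537
```

Emit:
servo_tool:
  motion: [1, 0, 0, 0, 1, -4, 0, 0, 1, -8, 0, 0, 1, -12, 0, 0, 1, -16, 0, 0, 1, -20, 0, 0, 1, -25, 0, 0, 1, -30, 0, 0, 1, -35, 0, 0, 1, -35, 0, 0]

```text
time_s: 5.68
ee_pos: [0.5249, -0.0827, 0.0264]
eef_rot: [0.809, 1.57, 2.776]
force: [-2.0, -0.8, 4.9]
grip_width: 0.0537
```

```bash
python3 - <<'E'
from station import ctrl
import pickle
for n in("top","side"): pickle.dump(ctrl.camera(n),open(n+"1.pkl","wb"))
from h import *
crop(load("side1"),215,165,365,285,5,"pics/sz3.png")
crop(load("top1"),255,145,365,261,5,"pics/tz3.png")
E
python3 plan.py -13 -9 27
```

```text
t 5.775 TCP [ 0.5249 -0.0827  0.0264] F [-1.7 -0.1  6.4] w 0.0534
TCP in holder mm [-58.6  -8.7  26.4]
R cols [[-0.001, -0.923, -0.386], [0.0, -0.386, 0.923], [-1.0, 0.0, 0.001]]
roll needed deg -0.02
roll needed deg 179.98
shift tool mm [ -0.6 -45.6  -0.3] world [ 0.567 -0.065  0.027]
```

View pics/sz3.png

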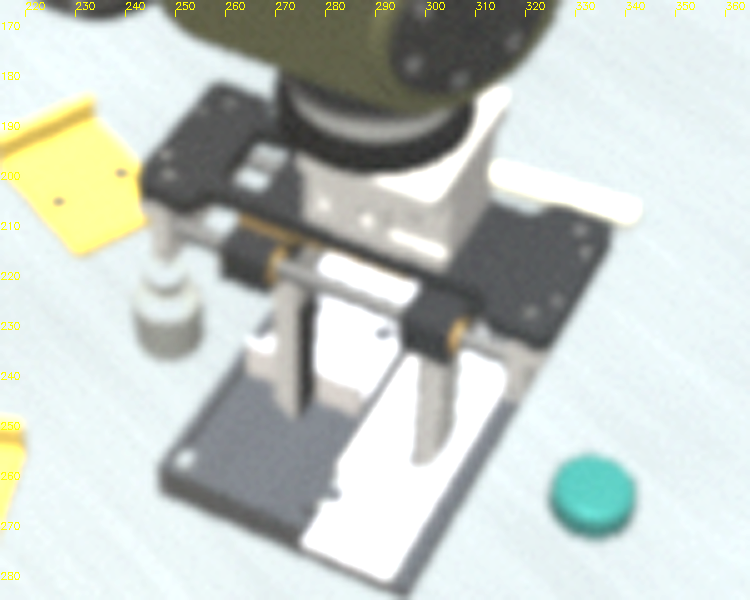

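Emit:
servo_tool:
  motion: [0, -4, 0, 0, 0, -8, 0, 0, 0, -13, 0, 0, 0, -18, 0, 0, 0, -23, 0, 0, 0, -28, 0, 0, 0, -33, 0, 0, 0, -38, 0, 0, 0, -41, 0, 0, 0, -44, 0, 0, 0, -44, 0, 0]

```text
time_s: 7.15
ee_pos: [0.5653, -0.0658, 0.0263]
eef_rot: [0.957, 1.57, 2.924]
force: [-3.1, -0.9, 5.5]
grip_width: 0.0537
```

```bash
python3 - <<'E'
from station import ctrl
import pickle
for n in("top","side"): pickle.dump(ctrl.camera(n),open(n+"1.pkl","wb"))
from h import *
crop(load("side1"),215,165,365,285,5,"pics/sz4.png")
E
python3 plan.py -3 -9 27
```

```text
t 7.25 TCP [ 0.5653 -0.0658  0.0264] F [-2.7 -1.1  5.5] w 0.0532
TCP in holder mm [-14.8  -8.7  26.4]
R cols [[-0.001, -0.923, -0.386], [0.0, -0.386, 0.923], [-1.0, 0.001, 0.001]]
roll needed deg -0.03
roll needed deg 179.97
shift tool mm [ -0.6 -11.8  -0.3] world [ 0.576 -0.062  0.027]
```

View pics/sz4.png

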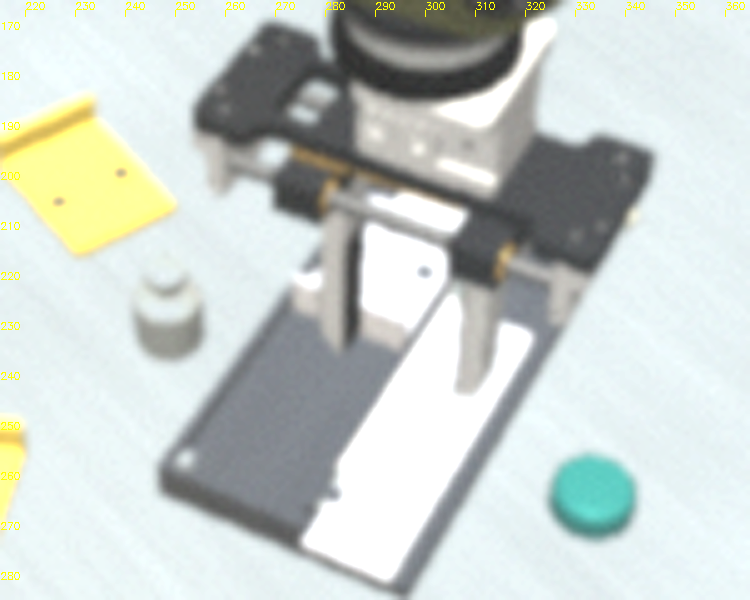

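Emit:
servo_tool:
  motion: [0, -3, 0, 0, 0, -6, 0, 0, 0, -8, 0, 0, 0, -9.5, 0, 0, 0, -10.5, 0, 0, 0, -10.5, 0, 0]

```text
time_s: 8.0
ee_pos: [0.5748, -0.0619, 0.0263]
eef_rot: [1.048, 1.569, 3.015]
force: [-4.0, -1.9, 5.6]
grip_width: 0.0534
```

Emit:
servo_tool:
  motion: [0, -1, 0, 0, 0, -1, 0, 0]

```text
time_s: 8.25
ee_pos: [0.5757, -0.0615, 0.0263]
eef_rot: [1.049, 1.569, 3.016]
force: [-4.2, -2.2, 6.0]
grip_width: 0.0541
```

Emit:
servo_tool:
  motion: [0, -1, 0, 0, 0, -1, 0, 0]

```text
time_s: 8.5
ee_pos: [0.5765, -0.0612, 0.0263]
eef_rot: [1.099, 1.569, 3.066]
force: [-5.3, -1.1, 6.3]
grip_width: 0.0537
```

Emit:
servo_tool:
  motion: [0, -1, 0, 0, 0, -1, 0, 0]

```text
time_s: 8.75
ee_pos: [0.5766, -0.0611, 0.0262]
eef_rot: [1.23, 1.567, -3.086]
force: [-10.9, -5.0, 10.7]
grip_width: 0.0539
```

Emit:
servo_tool:
  motion: [0, -1, 0, 0, 0, -1, 0, 0]

```text
time_s: 9.0
ee_pos: [0.5767, -0.061, 0.0262]
eef_rot: [1.279, 1.565, -3.037]
force: [-17.7, -7.8, 15.5]
grip_width: 0.0532
```

```bash
python3 - <<'E'
from station import ctrl
import pickle
for n in("top","side"): pickle.dump(ctrl.camera(n),open(n+"1.pkl","wb"))
from h import *
crop(load("side1"),255,165,365,265,6,"pics/sz5.png")
E
python3 plan.py -3 -9 27
```

```text
t 9.1 TCP [ 0.5767 -0.061   0.0262] F [-16.6  -6.8  15. ] w 0.0537
TCP in holder mm [-2.4 -8.7 26.2]
R cols [[-0.006, -0.922, -0.386], [-0.001, -0.386, 0.922], [-1.0, 0.006, 0.002]]
roll needed deg 0.01
roll needed deg -179.99
shift tool mm [-0.8  0.6 -0.3] world [ 0.576 -0.062  0.027]
```

View pics/sz5.png

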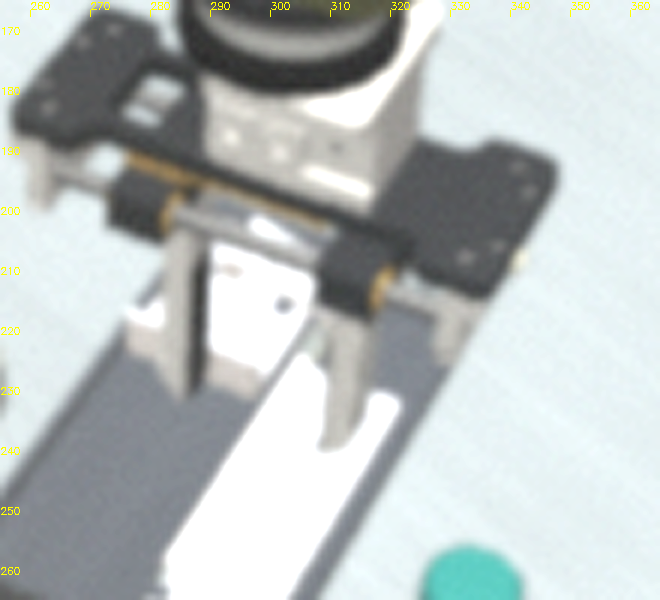

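Emit:
servo_tool:
  motion: [0, 2, 0, 0, 0, 4, 0, 0, 0, 5, 0, 0, 0, 5, 0, 0]

```text
time_s: 9.6
ee_pos: [0.5751, -0.0619, 0.0269]
eef_rot: [-1.751, 1.569, 0.216]
force: [2.4, 1.0, 5.0]
grip_width: 0.0533
```

Emit:
servo_tool:
  motion: [-2, 0, 0, 0, -5, 0, 0, 0, -9, 0, 0, 0, -14, 0, 0, 0, -22, 0, 0, 0, -40, 0, 0, 0, -70, 0, 0, 0, -110, 0, 0, 0, -110, 60, 0, 0, -110, 120, 0, 0, -110, 160, 0, 0, -110, 160, 0, 0]

```text
time_s: 11.1
ee_pos: [0.4256, -0.1248, 0.1378]
eef_rot: [-2.424, 1.569, -0.459]
force: [0.2, -0.0, 0.0]
grip_width: 0.0534
```

```bash
python3 - <<'E'
from station import ctrl
import pickle
for n in("top","side"): pickle.dump(ctrl.camera(n),open(n+"1.pkl","wb"))
from h import *
crop(load("side1"),235,185,355,290,5,"pics/sz6.png")
crop(load("top1"),255,145,365,261,5,"pics/tz6.png")
E
python3 plan.py
```

```text
t 11.2 TCP [ 0.4274 -0.1242  0.1375] F [ 0.6 -0.2  0.4] w 0.0536
TCP in holder mm [-164.5   -9.3  137.5]
R cols [[0.002, -0.923, -0.385], [-0.001, -0.385, 0.923], [-1.0, -0.001, -0.001]]
roll needed deg -0.06
roll needed deg 179.94
```

View pics/sz6.png

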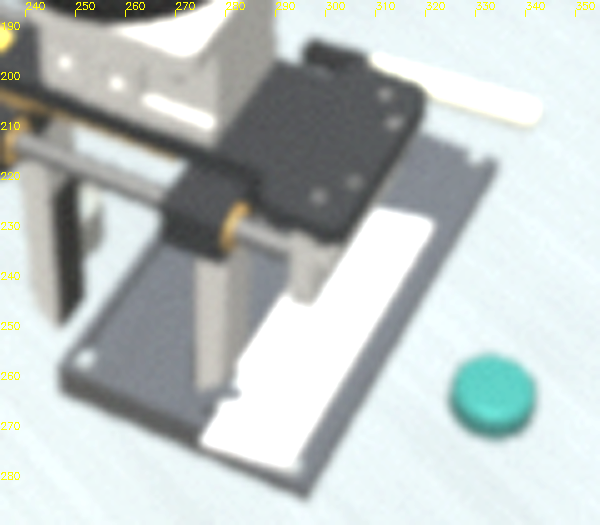

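View pics/tz6.png

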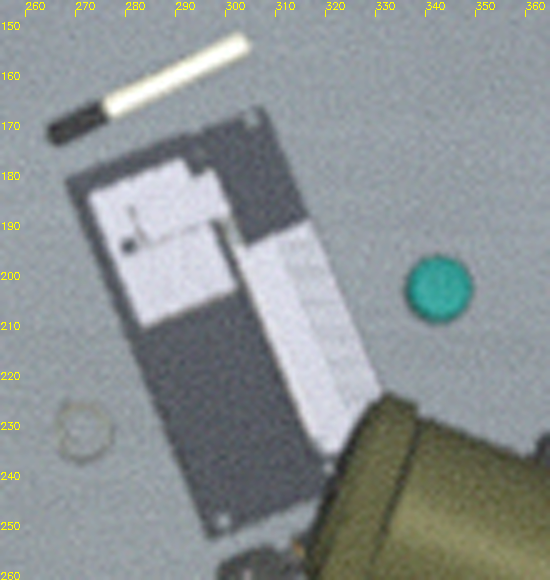

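Emit:
servo_tool:
  motion: [-40, 40, 0, 0, -90, 40, 0, 0, -120, 40, -50, 0, -120, 40, -100, 0, -120, 40, -150, 0, -120, 40, -180, 0, -120, 40, -180, 0]

```text
time_s: 12.08
ee_pos: [0.4702, -0.2923, 0.2553]
eef_rot: [2.09, 1.555, -2.252]
force: [-0.4, 0.4, -0.2]
grip_width: 0.0536
```

```bash
python3 - <<'E'
from station import ctrl
import pickle
for n in("top","side"): pickle.dump(ctrl.camera(n),open(n+"1.pkl","wb"))
from h import *
crop(load("side1"),235,185,355,290,5,"pics/sz7.png")
crop(load("top1"),255,145,365,261,5,"pics/tz7.png")
p=np.load("hold.npy");ct=load("top1")
inv=lambda X:(lambda d:np.c_[np.cos(p[2])*d[:,0]+np.sin(p[2])*d[:,1],-np.sin(p[2])*d[:,0]+np.cos(p[2])*d[:,1]]*1000)(X[:,:2]-p[:2])
g=lambda L:[(255+x/5,145+y/5) for x,y in L]
print(inv(ray(ct,g([(90,195),(183,157)]),.025)).round(1),inv(ray(ct,g([(236,290),(143,328)]),.04)).round(1))
a,b=load("top"),load("top1")
print(ctrl.get_obs()["force"],ctrl.get_obs()["ee_pos"])
E
```

```text
[[85.5 51.4]
 [86.2 -4.1]] [[ 4.5 -1.5]
 [ 4.  52.8]]
[ 0.22599124 -0.09445699 -0.46315772] [ 0.4693555  -0.29122042  0.25596692]
```

View pics/sz7.png

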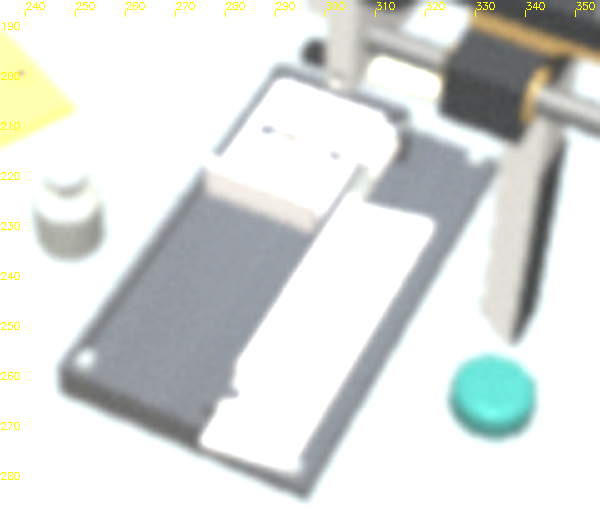

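```bash
python3 -c "
from station import ctrl
print(ctrl.hand_in())"
```

```text
the job is handed in; nothing more can be done
None
```

The tag plate is locked in its holder. One fingertip held the paddle down at about 26 mm holder height while the other pushed the plate about 80 mm by its lip. I then backed off the lip, let the clip spring down and drew clear. The job was handed in about 12 s into the 38 s allowed.

What the last checks showed:
- **Stop contact:** the push force rose sharply from about 5 N to about 19 N where the stop was expected. The finger was at holder x of about -2.4 mm, against a predicted -3 mm.
- **Plate position:** in the final top image the front edge is at x ≈ 85.5 to 86 mm and the lip at about 4 to 4.5 mm. Home is 85 and 5 mm, so these agree within the calibration.
- **Clip:** the final pictures show the jaw over the plate and the paddle released. I did not measure the clip angle itself.
- **Other things:** the cap, weight and marker beside the holder look unmoved in the pictures. I did not measure them or re-check the farther bystanders, but the arm went nowhere near those at low height.
- **Robot:** it was well clear, with the force reading near zero.

No check failed. The side view's rough lip points were 2 to 4 mm off the top view's at the start, so I relied on the top view and on contact.

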